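# Clear the light path and hold the lamp cap seated

## Robot

A 6-joint arm with a two-finger parallel gripper is mounted at the origin on the work surface. World frame = base frame: x ahead of the robot, y to its left, z up, the work surface at z = 0. Lengths are in m, angles in degrees, forces in N, time in s.
With the tool pointing down it reaches from about 0.375 to 0.9 m from the base axis. Payload 3.1 kg.
Tool frame: the origin (TCP) lies midway between the tips of the shut fingers; the grasp point (between the pads) lies 19 mm behind it; z points along the fingers, y is the direction in which the jaws open and shut (so a half turn about z gives the same grasp; the last joint's range is limited). The gripper opens to 87 mm and grips with 3 to 60 N. Pads are 19 mm wide; open, the fingers measure 117 mm over their backs; the gripper's body (75 mm by 190 mm) begins 51 mm behind the grasp point.
Start: joints at [54.746, 30.224, 82.088, -0, 67.689, -10.227], TCP at [0.264, 0.566, 0.223] pointing down, gripper open.
Joint ranges: [-176.69, 176.69], [-43.24, 126.21], [12.49, 139.97], [-82, 262], [0, 151.66], [-163.58, 163.58]. Speed limits (degrees/s): [159.86, 159.86, 180, 180, 180, 180].

## Interface

Orientations are given as a 3x3 rotation matrix whose columns are the frame's x, y, z axes.
In Python, from rig import status, vision, bot, models gives the robot as it stands.
- The arm moves only by the tool send_rows, never from a script. Its argument "moves" is a list of rows, each a list of 7 numbers: the shift along the tool's x, y, z in units of 25 mm (1.0 is 25 mm), then the turn, a rotation vector about the tool's x, y, z in units of 10 degrees (1.0 is 10 degrees), then the closure, from -1 (fully open) to 1 (shut), so that 0 is half open. In form: [[dx, dy, dz, rx, ry, rz, hand], ...]. A call has 1 to 12 rows; each row shifts and turns the commanded pose from where the row before left it, along the tool's axes as they then stand; what a row does not reach is not made up. A row lasts 1/8 s, in which the tool goes at most 62.5 mm and 10.7 degrees, less where a joint would pass 70% of its speed; a pose out of reach is approached as far as the arm can. A call is refused whole if a number of a shift passes 1 or a number of a turn 1, either way. A call with a gripper value outside its range is refused whole. The fingers move at their own pace and stop on an object; the grip force is fixed at half the most. Time passes only in rows, so rows that do not move let the fingers close. It gives the time, the measured TCP pose, the force and the opening at its end, in the units of the state.
- status.read_state(): the state, without advancing time (a new reading comes with each control period).
- vision.capture(name): name is "side" or "top" or "wrist"; returns a dict with "img" (480x640x3 uint8, red, green, blue), "depth" (480x640 float32, m along the optical axis (not along the pixel's ray), 0 where there is no reading), "fx", "fy", "cx", "cy" (pixels), "distortion" ([k1, k2, p1, p2, k3] as OpenCV has them; the pictures are not rectified), "pose" (4x4, takes a point from camera to world coordinates); the wrist camera has in their place "hand_eye" (4x4, takes a point from camera to tool coordinates, whose origin is the TCP and whose axes are the flange's). Camera axes: x right, y up, looking along -z (the intrinsics and any distortion apply to the point x, -y, -z); pixel columns grow to the right and rows downward; lengths in m; the calibration is good to about 2 mm. A picture is of the moment at which its call begins: read the wrist's pose just before it.
- bot.hand_in(): hands the job in, once; it reports no verdict.
Trained networks look in the newest picture that a camera, given by its name, has taken for a name from the list of things; names that differ only in an ending like _2 or _b are one class to them, and where a whole thing is asked for, a point or a joint stands for the part that bears it (a point fixed in the world has none). Each returns a list of dicts, best first, with "confidence" (0 to 1); they miss things now and then, are a little off and sometimes report something else, mostly with a low value. They report only what shows in the picture. A call takes as long as a camera call. They do not tell look-alikes from the thing itself.
- models.masks_of(camera, name): "mask" (480x640 bool, what is visible of it) and "extent" ([left, top, right, bottom] in pixels, round what is visible of it).
- models.landmark_of(camera, name): "point" ([column, row] in pixels: a listed point, or the origin of a listed thing).
The state is a dict: "time_s": time; "joint_positions": joint angles; "qvel": joint speeds; "tau": joint torques, N m; "position": TCP position; "tcp_rot": TCP orientation; "force": force on the tool from outside, world axes, zero at the start; "moment": the same for the moment, N m; "opening": opening from 0.0 (shut) to 1.0 (fully open).
Only numpy, scipy, OpenCV 4.12 (cv2) and the standard library are available. Lean on these libraries where they do the work, as an engineer would, in place of code of your own. Each camera call takes 0.05 s, during which the arm holds its last target.

## Task

The bare lamp of the eye instrument is to be checked, so slide the clear slide up out of the instrument's slotted holder and lower it upright to the bottom of the empty blue stand before letting go of it. Then push the orange lamp cap fully down against its spring, turn it a quarter turn clockwise (seen from above) to its stop, and finish while still holding it there in the fingers: it springs back when let go. Leave the amber slide and the other things on the table where they are.

Things in the scene. Friction and masses are not known exactly. Their poses are not given: they have to be found in the camera images.
- slide: The clear slide to be moved: an upright plate, pale blue-white pane in a black frame, 60 mm wide (own x), 5 mm thick (own y), 86 mm tall (z), about 60 g, origin at the centre of its bottom edge. Its uppermost 18 mm is a white grip edge, 9 mm thick. It starts standing in the instrument's slotted holder, 35 mm deep in it.
- instrument: Fixed ivory desk instrument, console 200 mm (own x) by 270 mm (own y), deck 50 mm high, origin under its centre on the table. Black slide holder at own (-20, -45) mm: slot 64 mm (x) by 8 mm (y), floor 50 mm and mouth 85 mm above the table, outside 84 x 28 mm. Lamp house with the bayonet socket at own (-20, +70) mm. A black eyepiece tube runs from the holder to -y, below 90 mm. Knobs on its +x margin reach 64 mm.
- holder_mouth (a point): Centre of the mouth of the slide holder's slot on the instrument, 85 mm above the table; x along the slot.
- free_stand: The empty blue slide stand, fixed, 96 x 56 mm, 45 mm tall, origin under its centre on the table. Its slot runs along own x: 68 mm long by 12 mm wide, floor 10 mm above the table, mouth at 45 mm. It and the occupied stand look the same and change places.
- full_stand: The occupied blue stand, same make as the empty one, holding the amber slide. Fixed. Leave alone.
- amber_slide: Slide of the same size with an amber pane, standing in the occupied stand. Leave alone.
- cap_top (a point): Centre of the top face of the orange lamp cap. The cap is a round upright grip, 40 mm diameter, with its straight side free for the uppermost 45 mm; it stands on the lamp house in a steel collar 63 mm across, whose top is 99 mm above the table. At rest the cap's top is 156 mm above the table and it goes down 12 mm when pushed. A white line on top (own x) lies over its two brass lugs. It can be gripped at any yaw.
- lamp_cap: The orange lamp cap itself (same part as cap_top); origin on its axis, 65 mm under its top face.
- cap_push (a joint): How far the cap is pushed down: 0 = sprung up, 0.012 m = fully home. Spring about 3 N at the start, 7 N at home. The spring brings it back up.
- cap_turn (a joint): How far the cap is turned, rad: 0 = lugs in the slots, grows clockwise seen from above, stop at 1.5 (a quarter turn). The collar blocks turning until the cap is pushed down at least about 8 mm. A return spring (about 0.10 N m at 0, 0.25 N m at the stop) turns it back as soon as it is let go; there is no latch.
- drops: Eye-drop bottle, 32 mm diameter, 65 mm tall, origin at its underside's centre. Bystander, leave alone.
- lens_case: Grey lens case, 75 x 45 x 22 mm, origin at its underside's centre. Bystander, leave alone.
- penlight: Steel penlight, 120 mm long, 11 mm thick, origin at its underside's centre. Bystander, leave alone.
- occluder: Flat black eye paddle, 64 mm disc with a handle along its -x, 6 mm thick, origin at its underside's centre. Bystander, leave alone.
- prism: Pale clear prism block, 45 mm, origin at its underside's centre. Bystander, leave alone.
- pot: White ceramic cup, 70 mm across, 85 mm tall, origin at its underside's centre. Bystander, leave alone.
There are look-alikes about, which are no part of the job. What is shaped like the free_stand but green is not meant.

How it is judged:
By the outcome, as a careful person would: the job done as asked, in the order asked, and still so for the second after the job is handed in, while the arm keeps its last pose, push and grip.
It also fails if it takes over 58 s, if anything falls off the work surface, if the arm or the gripper's body presses on something with over 40 N, if the wrist force passes 120 N, or if a joint passes its speed limit or range.

## Working session

There is one attempt and no reset: what is moved stays moved. The work goes in short steps, Python scripts to look and compute and a tool call to move; the robot and the scene stay as the last step left them, time stands still between calls to the robot, and variables do not carry over. Pictures are saved under pics/ and viewed, and the job is handed in when it is done.

Besides the shell and the picture viewer there is one more tool, called after "Request:" by a JSON object that holds its "name" and its "arguments", one argument or row to a line. send_rows: Moves the arm, as the interface text tells. Its arguments: {"type":"object","properties":{"moves":{"type":"array"}},"required":["moves"]}

```bash
mkdir -p pics; ls
cat > h.py <<'E'
import numpy as np, cv2
from rig import status, vision, bot, models
def cap(n):
    s=status.read_state(); c=vision.capture(n)
    if 'pose' in c: T=np.array(c['pose'])
    else:
        W=np.eye(4);W[:3,:3]=np.array(s['tcp_rot']);W[:3,3]=s['position'];T=W@np.array(c['hand_eye'])
    c['T']=T; return c
def ray(c,px):
    K=np.array([[c['fx'],0,c['cx']],[0,c['fy'],c['cy']],[0,0,1.]])
    u=cv2.undistortPoints(np.array(px,float).reshape(-1,1,2),K,np.array(c['distortion'],float)).reshape(-1,2)
    d=np.c_[u[:,0],-u[:,1],-np.ones(len(u))]
    return c['T'][:3,3], d@c['T'][:3,:3].T
def atz(c,px,z):
    o,d=ray(c,px); return o+d*((z-o[2])/d[:,2])[:,None]
def cloud(c,mask):
    r,cc=np.nonzero(mask&(c['depth']>0)); o,d=ray(c,np.c_[cc,r]); return o+d*c['depth'][r,cc][:,None]
def proj(c,P):
    P=np.atleast_2d(P); Ti=np.linalg.inv(c['T']); q=P@Ti[:3,:3].T+Ti[:3,3]; q=q*[1,-1,-1]
    K=np.array([[c['fx'],0,c['cx']],[0,c['fy'],c['cy']],[0,0,1.]])
    return cv2.projectPoints(q,np.zeros(3),np.zeros(3),K,np.array(c['distortion'],float))[0].reshape(-1,2)
def save(c,n): cv2.imwrite('pics/'+n+'.png',c['img'][:,:,::-1])
E
python3 - <<'E'
from h import *
print(status.read_state())
for n in ['top','side','wrist']:
    c=cap(n); save(c,n+'0'); print(n,c['T'].round(3).tolist(),c['fx'],c['distortion'])
    for t in ['slide','instrument','holder_mouth','free_stand','full_stand','amber_slide','cap_top','pot']:
        try:
            print(t,[(round(a['confidence'],2),np.round(a['point']).tolist()) for a in models.landmark_of(n,t)],[(round(a['confidence'],2),a['extent']) for a in models.masks_of(n,t)])
        except Exception as e: print(t,e)
E
```

```text
pics
{'time_s': 0.0, 'joint_positions': array([ 5.47472300e+01,  3.02782850e+01,  8.21576418e+01, -1.06023917e-03,
        6.76879030e+01, -1.02242016e+01]), 'qvel': array([-0.02349201, -0.02718903,  0.01614436,  0.0345224 ,  0.10144309,
       -0.13149142]), 'tau': array([-1.64837929e-03, -4.40035379e+01, -1.76593351e+01,  6.31833239e-02,
        5.81951207e-02, -1.43095363e-04]), 'position': array([0.263933  , 0.56572199, 0.22157196]), 'tcp_rot': array([[-9.06099706e-01,  4.23062409e-01, -1.23345135e-03],
       [ 4.23064048e-01,  9.06098042e-01, -1.77477413e-03],
       [ 3.66787631e-04, -2.12995124e-03, -9.99997664e-01]]), 'force': array([-0.14816961,  0.3489058 , -0.40152546]), 'moment': array([ 0.03468614,  0.01608679, -0.00169531]), 'opening': 0.9982621676141896}
top [[-0.02, 0.995, -0.095, 0.373], [-0.999, -0.017, 0.028, -0.017], [0.026, 0.095, 0.995, 1.235], [0.0, 0.0, 0.0, 1.0]] 467.446576715008 [-0.04327151  0.          0.          0.          0.        ]
slide [(0.72, [257.0, 236.0])] [(0.66, [253.7, 223.0, 257.5, 246.5])]
instrument [(0.81, [243.0, 229.0])] [(0.57, [184.
[... 1850 characters left out ...]
6.0, 354.0]), (0.33, [348.0, 305.0])] [(0.59, [337.2, 265.8, 364.4, 290.5]), (0.58, [268.6, 183.0, 359.9, 276.9])]
cap_top [(0.74, [292.0, 188.0]), (0.62, [250.0, 222.0])] [(0.81, [287.5, 184.3, 303.8, 210.5])]
pot [(0.6, [250.0, 223.0]), (0.49, [293.0, 206.0])] [(0.68, [214.3, 384.9, 277.4, 409.5]), (0.58, [235.3, 193.7, 263.9, 228.1])]
wrist [[0.422, -0.868, -0.263, 0.192], [0.906, 0.404, 0.121, 0.6], [0.001, -0.289, 0.957, 0.383], [0.0, 0.0, 0.0, 1.0]] 394.16385187962095 [-0.07484565  0.          0.          0.          0.        ]
slide [] []
instrument [] []
holder_mouth [] []
free_stand [] []
full_stand [] []
amber_slide [] []
cap_top [] []
pot [] [(0.66, [164.0, 373.2, 202.5, 428.2])]
```

View pics/top0.png

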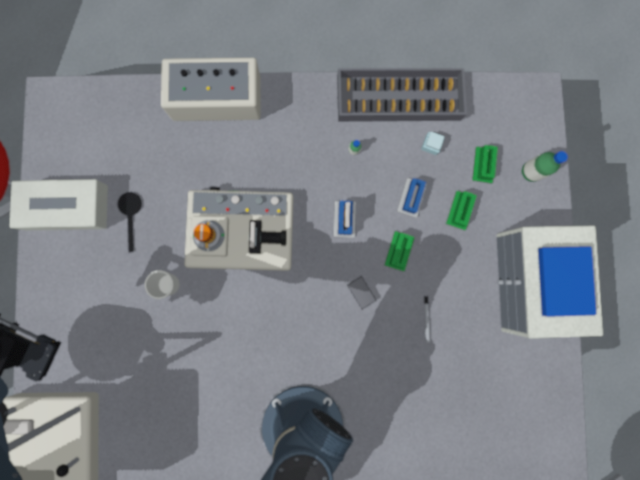

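View pics/side0.png

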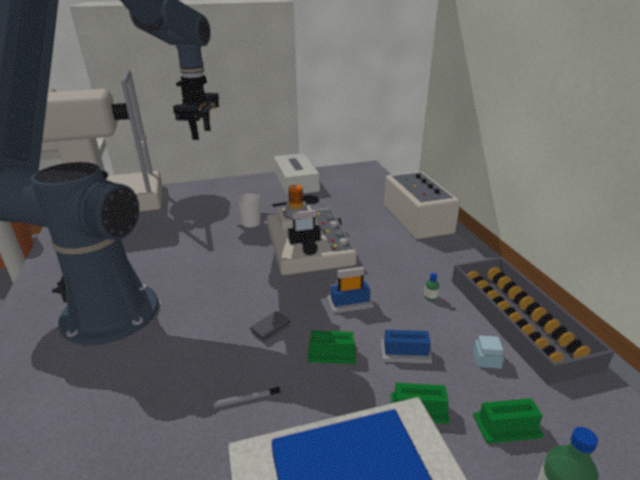

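View pics/wrist0.png

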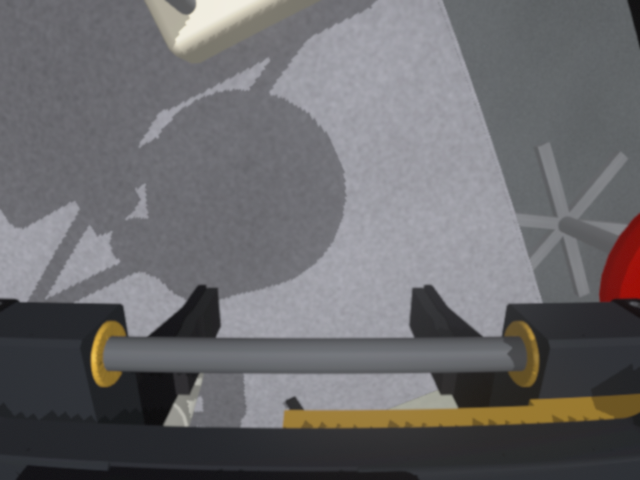

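The top view shows the instrument at (240,230), the cap at (205,233), the clear slide at (256,235), the empty blue stand at (413,196), and the amber slide in its stand at (345,218). I'll get metric estimates next.

Run:
```python
from h import *
c=cap('top'); s=cap('side')
for n,m in [('top',c),('side',s)]:
    for t,z,sel in [('cap_top',.156,0),('holder_mouth',.085,0),('instrument',0,0)]:
        L=models.landmark_of(n,t)
        for l in L[:2]: print(n,t,atz(m,[l['point']],z).round(4))
P=atz(c,[[413,196]],.045);print(P, proj(s,P))
# stand by blue color + depth
hsv=cv2.cvtColor(c['img'],cv2.COLOR_RGB2HSV)
for x0,y0,x1,y1 in [(395,170,435,222),(325,192,365,242)]:
    b=np.zeros((480,640),bool);b[y0:y1,x0:x1]=1
    b&=(hsv[...,0]>100)&(hsv[...,0]<125)&(hsv[...,1]>120)
    p=cloud(c,b);p=p[p[:,2]>.035];print('blue',len(p),p.mean(0),p[:,2].max(),cv2.minAreaRect((p[:,:2]*1000).astype(np.float32)))
# orange
b=(hsv[...,0]<20)&(hsv[...,1]>150);b[:,:185]=0;b[:,225:]=0;b[:210]=0;b[260:]=0
p=cloud(c,b);p=p[p[:,2]>.15];print('cap',len(p),p.mean(0),cv2.minAreaRect((p[:,:2]*1000).astype(np.float32)))
m=models.masks_of('top','slide')[0]['mask'];p=cloud(c,m);print('slide',np.sort(p[:,2])[::8].round(3));p=p[p[:,2]>.11];print(p.mean(0),cv2.minAreaRect((p[:,:2]*1000).astype(np.float32)))
b=np.zeros((480,640),bool);b[180:280,178:300]=1;p=cloud(c,b);q=p[(p[:,2]>.04)&(p[:,2]<.056)];print('deck',cv2.minAreaRect((q[:,:2]*1000).astype(np.float32)))
i=c['img'];cv2.imwrite('pics/topz.png',np.vstack([cv2.resize(i[170:290,170:310,::-1],(700,600),interpolation=2)]))
cv2.imwrite('pics/topz2.png',np.vstack([cv2.resize(i[140:280,320:500,::-1],(770,600),interpolation=2)]))
```

```text
top cap_top [[0.4926 0.2221 0.156 ]]
top holder_mouth [[0.4869 0.0997 0.085 ]]
top instrument [[0.5051 0.1465 0.    ]]
side cap_top [[0.4781 0.2045 0.156 ]]
side holder_mouth [[0.4851 0.1137 0.085 ]]
side instrument [[0.5103 0.1478 0.    ]]
[[ 0.58643032 -0.29776424  0.045     ]] [[402.96601397 333.6510968 ]]
blue 300 [ 0.58910632 -0.30106418  0.04357582] 0.051402512975688985 ((589.56689453125, -301.798828125), (34.061241149902344, 86.416015625), 70.55696105957031)
blue 203 [ 0.52819992 -0.11538104  0.04452639] 0.05162829457281948 ((534.4482421875, -119.28924560546875), (31.65100860595703, 83.75814819335938), 88.58021545410156)
cap 143 [0.48924897 0.22065912 0.15551543] ((488.3450012207031, 222.23866271972656), (34.93309783935547, 34.74467849731445), 86.87007904052734)Traceback (most recent call last):
  File "<stdin>", line 17, in <module>
IndexError: list index out of range
```

Request:
{"name": "send_rows", "arguments": {
  "moves": [
    [0,0,-1,0,0,-0.83,-1],
    [0,0,-1,0,0,-0.83,-1],
    [0,0,-1,0,0,-0.83,-1],
    [-0.5,-1,0,0,0,0,-1],
    [-0.5,-1,0,0,0,0,-1],
    [-0.5,-1,0,0,0,0,-1],
    [-0.5,-1,0,0,0,0,-1],
    [-0.5,-1,0,0,0,0,-1],
    [-0.5,-1,0,0,0,0,-1],
    [-0.5,-1,0,0,0,0,-1],
    [-0.5,-1,0,0,0,0,-1],
    [-0.5,-1,0,0,0,0,-1]
  ]
}}

```text
time_s: 4.5
position: [0.3767, 0.3402, 0.2977]
tcp_rot: [[-1.0, 0.002, 0.0], [0.002, 1.0, 0.0], [-0.0, 0.0, -1.0]]
force: [0.1, 0.3, 0.2]
opening: 1.001
```

Request:
{"name": "send_rows", "arguments": {
  "moves": [
    [-0.6,-1,0,0,0,0,-1],
    [-0.6,-1,0,0,0,0,-1],
    [-0.6,-1,0,0,0,0,-1],
    [-0.6,-1,0,0,0,0,-1],
    [-0.6,-1,0,0,0,0,-1],
    [-0.6,-1,0,0,0,0,-1],
    [-0.6,-1,0,0,0,0,-1],
    [0,0,0,0,0,0,-1],
    [0,0,0,0,0,0,-1]
  ]
}}

```text
time_s: 5.62
position: [0.4805, 0.1662, 0.2975]
tcp_rot: [[-1.0, 0.002, -0.001], [0.002, 1.0, 0.0], [0.001, 0.0, -1.0]]
force: [-0.6, 0.2, 0.2]
opening: 0.997
```

Run:
```python
from h import *
s=status.read_state();print(s['time_s'],s['position'],s['tcp_rot'].round(3).tolist(),s['joint_positions'].round(1))
c=cap('wrist');save(c,'w1')
for t,z in [('cap_top',.156),('holder_mouth',.085),('slide',.05),('instrument',0)]:
    for l in models.landmark_of('wrist',t): print(t,l['confidence'],l['point'],atz(c,[l['point']],z).round(4))
for l in models.masks_of('wrist','slide'): print(l['confidence'],l['extent'])
```

```text
5.625 [0.48047078 0.16619309 0.29748692] [[-1.0, 0.002, -0.001], [0.002, 1.0, 0.0], [0.001, 0.0, -1.0]] [  6.4  16.1  93.    0.   70.9 -83.4]
cap_top 0.73 [78.7, 239.0] [[ 0.4887 -0.0273  0.156 ]]
holder_mouth 0.84 [256.2, 213.5] [[0.4841 0.11   0.085 ]]
slide 0.74 [259.5, 204.8] [[0.4826 0.1087 0.05  ]]
slide 0.38 [540.1, 238.9] [[0.5206 0.4168 0.05  ]]
instrument 0.59 [301.9, 214.2] [[0.5041 0.1517 0.    ]]
0.87 [242.6, 181.3, 261.6, 260.8]
```

View pics/w1.png

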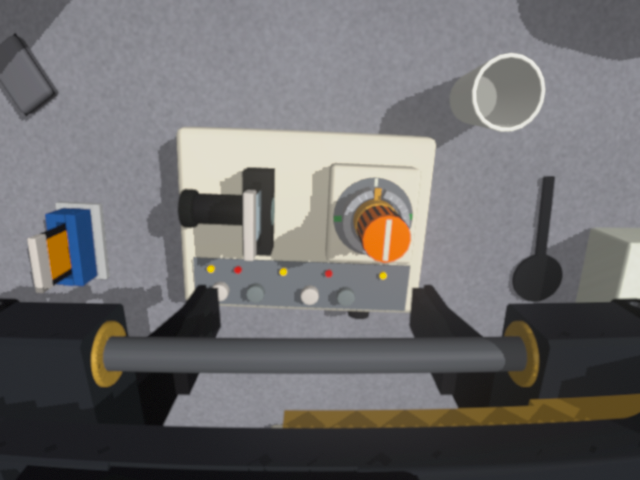

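Wrist view: the slide's white grip edge is at about columns 243–257, rows 190–258. The cap top is at (387,239) with its white line running vertically, along world x. The eyepiece is to the left of the holder.

Run:
```python
from h import *
c=cap('wrist'); im=c['img'];hsv=cv2.cvtColor(im,cv2.COLOR_RGB2HSV)
b=np.zeros((480,640),bool);b[175:270,235:270]=1
p=cloud(c,b);g=p[p[:,2]>.12]
print('grip',len(g),g.mean(0),np.median(g[:,2]),cv2.minAreaRect((g[:,:2]*1000).astype(np.float32)))
g=g[g[:,2]>.13];print(len(g),np.median(g,0),cv2.minAreaRect((g[:,:2]*1000).astype(np.float32)))
b=np.zeros((480,640),bool);b[205:275,350:420]=1
p=cloud(c,b);q=p[(p[:,2]>.150)];print('cap',len(q),q.mean(0),np.median(q[:,2]),cv2.minAreaRect((q[:,:2]*1000).astype(np.float32)),cv2.minEnclosingCircle((q[:,:2]*1000).astype(np.float32)))
# color edges
og=((hsv[...,0]<15)&(hsv[...,1]>180)&(im[...,0]>200)).astype(np.uint8);
n,l,st,ce=cv2.connectedComponentsWithStats(og);print([s.tolist() for s in st if s[4]>200],ce)
b=np.zeros((480,640),bool);b[120:320,170:450]=1
p=cloud(c,b);q=p[(p[:,2]>.045)&(p[:,2]<.055)];print('deck',cv2.minAreaRect((q[:,:2]*1000).astype(np.float32)))
q=p[(p[:,2]>.080)&(p[:,2]<.090)];print('holder',q.min(0),q.max(0))
cv2.imwrite('pics/w1z.png',cv2.resize(im[150:290,160:440,::-1],(800,400),interpolation=2))
```

```text
grip 880 [0.48384097 0.11056102 0.13286085] 0.13416808874171884 ((485.26007080078125, 109.82403564453125), (9.342727661132812, 59.84996795654297), 88.08700561523438)
759 [0.48407444 0.11020924 0.1343366 ] ((485.2594909667969, 109.80604553222656), (9.306727409362793, 59.84996795654297), 88.08700561523438)
cap 1845 [0.48949835 0.22413799 0.1546324 ] 0.15471190732405488 ((490.2784423828125, 224.34425354003906), (39.49320602416992, 39.089637756347656), 80.18659210205078) ((490.64141845703125, 224.16200256347656), 20.382556915283203)
[[0, 0, 640, 480, 305844], [363, 216, 46, 45, 1331]] [[319.21445574 239.50427669]
 [385.83621337 237.92111195]
 [237.38461538 269.38461538]
 [328.33333333 273.25      ]]
deck ((506.9059143066406, 154.0827178955078), (266.6151428222656, 198.0113525390625), 87.52738952636719)
holder [0.44268602 0.03171839 0.08000357] [0.52822126 0.24916468 0.08998996]
```

View pics/w1z.png

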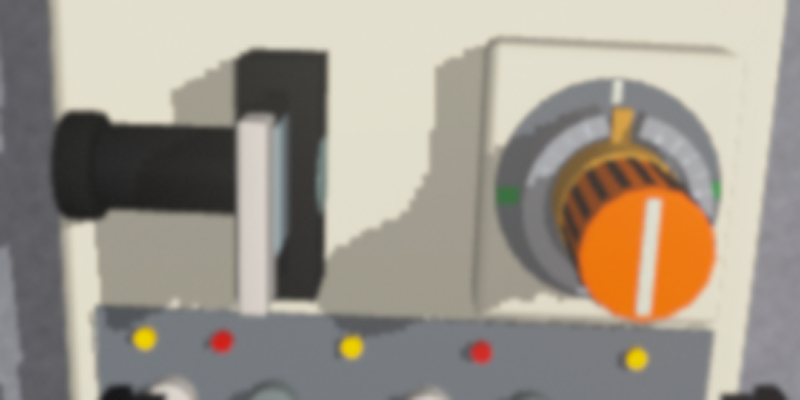

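Request:
{"name": "send_rows", "arguments": {
  "moves": [
    [-0.08,-0.75,0,0,0,0.23,-1],
    [-0.05,-0.75,0,0,0,0,-1],
    [-0.05,-0.75,0,0,0,0,-1],
    [0,0,1,0,0,0,-1],
    [0,0,1,0,0,0,-1],
    [0,0,1,0,0,0,-1],
    [0,0,1,0,0,0,-0.7],
    [0,0,1,0,0,0,-0.4],
    [0,0,1,0,0,0,-0.3],
    [0,0,0,0,0,0,-0.3],
    [0,0,0,0,0,0,-0.3]
  ]
}}

```text
time_s: 7.35
position: [0.4845, 0.1097, 0.1482]
tcp_rot: [[-0.999, 0.042, 0.001], [0.042, 0.999, 0.0], [-0.001, 0.0, -1.0]]
force: [-0.0, 0.1, -0.3]
opening: 0.654
```

Run:
```python
from h import *
s=status.read_state();print(s['time_s'],s['position'],s['tcp_rot'].round(3).tolist(),s['force'],s['opening'])
c=cap('wrist');save(c,'w2')
b=np.zeros((480,640),bool);b[:,150:500]=1
p=cloud(c,b);g=p[(p[:,2]>.12)&(p[:,2]<.145)&(abs(p[:,0]-.485)<.04)&(abs(p[:,1]-.11)<.02)];print(len(g),g.mean(0) if len(g) else 0,cv2.minAreaRect((g[:,:2]*1000).astype(np.float32)) if len(g) else 0)
```

```text
7.35 [0.48445321 0.10965764 0.14820278] [[-0.999, 0.042, 0.001], [0.042, 0.999, 0.0], [-0.001, 0.0, -1.0]] [-0.01252663  0.09795189 -0.25948148] 0.6541341066352288
1997 [0.4785899  0.10977596 0.13387918] ((481.2783508300781, 109.61265563964844), (9.0575532913208, 52.32172393798828), 87.71905517578125)
```

View pics/w2.png

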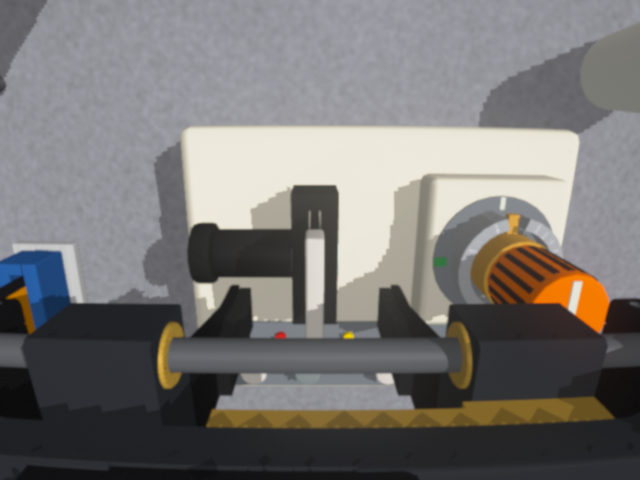

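The grip edge is centred between the fingers (columns 248, 315, 380). I'll descend and close.

Request:
{"name": "send_rows", "arguments": {
  "moves": [
    [0,0,0.6,0,0,0,-0.3],
    [0,0,0.6,0,0,0,-0.3],
    [0,0,0.4,0,0,0,-0.3],
    [0,0,0,0,0,0,-0.3],
    [0,0,0,0,0,0,1],
    [0,0,0,0,0,0,1],
    [0,0,0,0,0,0,1],
    [0,0,0,0,0,0,1],
    [0,0,0,0,0,0,1],
    [0,0,0,0,0,0,1]
  ]
}}

```text
time_s: 8.65
position: [0.4838, 0.1095, 0.1076]
tcp_rot: [[-0.999, 0.042, -0.0], [0.042, 0.999, 0.0], [0.0, 0.0, -1.0]]
force: [-0.1, -0.7, -0.1]
opening: 0.103
```

Request:
{"name": "send_rows", "arguments": {
  "moves": [
    [0,0,-0.4,0,0,0,1],
    [0,0,-0.5,0,0,0,1],
    [0,0,-0.6,0,0,0,1],
    [0,0,-0.8,0,0,0,1],
    [0,0,-1,0,0,0,1],
    [0,0,-1,0,0,0,1],
    [0,0,-0.7,0,0,0,1],
    [0,0,0,0,0,0,1]
  ]
}}

```text
time_s: 9.65
position: [0.4849, 0.1096, 0.2346]
tcp_rot: [[-0.999, 0.042, 0.005], [0.042, 0.999, 0.0], [-0.005, 0.0, -1.0]]
force: [0.6, 0.5, -1.3]
opening: 0.101
```

Run:
```python
from h import *
s=status.read_state();print(s['time_s'],s['position'],s['tcp_rot'].round(3).tolist(),s['force'],s['opening'])
c=cap('wrist');save(c,'w3');t=cap('side');cv2.imwrite('pics/s3.png',cv2.resize(t['img'][130:330,220:440,::-1],(660,600)))
```

```text
9.65 [0.48490866 0.10957487 0.23463547] [[-0.999, 0.042, 0.005], [0.042, 0.999, 0.0], [-0.005, 0.0, -1.0]] [ 0.61022658  0.50171537 -1.26446238] 0.10066795349537165
```

View pics/w3.png

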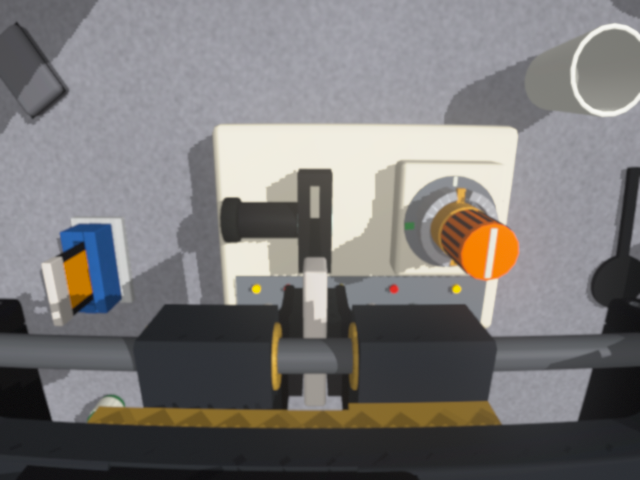

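View pics/s3.png

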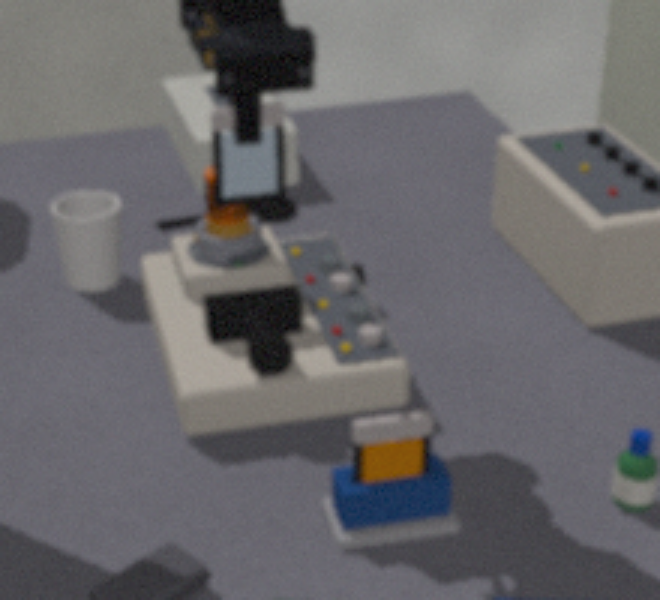

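The slide is out and upright. I'll move to the empty stand.

Request:
{"name": "send_rows", "arguments": {
  "moves": [
    [-0.2,-0.5,0,0,0,0,1],
    [-0.2,-0.9,0,0,0,0,1],
    [-0.2,-1,0,0,0,0,1],
    [-0.2,-1,0,0,0,0,1],
    [-0.2,-1,0,0,0,0,1],
    [-0.2,-1,0,0,0,0,1],
    [-0.2,-1,0,0,0,0,1],
    [-0.2,-1,0,0,0,0,1],
    [-0.2,-1,0,0,0,0,1],
    [-0.2,-1,0,0,0,0,1],
    [-0.2,-1,0,0,0,0,1],
    [-0.2,-1,0,0,0,0,1]
  ]
}}

```text
time_s: 11.25
position: [0.5314, -0.1794, 0.2316]
tcp_rot: [[-0.999, 0.043, -0.002], [0.043, 0.999, 0.001], [0.002, 0.001, -1.0]]
force: [0.3, 0.1, -0.7]
opening: 0.098
```

Request:
{"name": "send_rows", "arguments": {
  "moves": [
    [-0.2,-1,0,0,0,0,1],
    [-0.2,-1,0,0,0,0,1],
    [-0.2,-1,0,0,0,0,1],
    [-0.2,-1,0,0,0,0,1],
    [-0.2,-0.7,0,0,0,0,1],
    [0,-0.2,0,0,0,0.6,1],
    [0,0,0,0,0,0.6,1],
    [0,0,0,0,0,0.6,1],
    [0,0,0,0,0,0,1],
    [0,0,0,0,0,0,1]
  ]
}}

```text
time_s: 12.5
position: [0.5516, -0.3013, 0.2325]
tcp_rot: [[-0.938, 0.347, -0.0], [0.347, 0.938, 0.0], [0.0, 0.0, -1.0]]
force: [0.0, -0.4, 0.3]
opening: 0.097
```

Run:
```python
from h import *
s=status.read_state();print(s['time_s'],s['position'],s['tcp_rot'].round(3).tolist(),s['force'],s['opening'])
c=cap('wrist');save(c,'w4')
im=c['img'];hsv=cv2.cvtColor(im,cv2.COLOR_RGB2HSV)
b=(hsv[...,0]>100)&(hsv[...,0]<125)&(hsv[...,1]>120)
p=cloud(c,b);k=np.hypot(p[:,0]-.588,p[:,1]+.30)<.09;p=p[k]
q=p[abs(p[:,2]-.044)<.004];print(len(p),len(q),np.median(q[:,2]),cv2.minAreaRect((q[:,:2]*1000).astype(np.float32)))
for l in models.landmark_of('wrist','free_stand'): print(l['confidence'],l['point'],atz(c,[l['point']],0).round(4))
p=cloud(c,np.ones((480,640),bool));R=s['tcp_rot'];l=(p-s['position'])@R
g=l[(abs(l[:,1])<.008)&(l[:,2]>-.03)&(l[:,2]<.07)&(abs(l[:,0])<.06)]
print('held slide in tool',len(g)); 
for a in np.arange(-.03,.06,.01):
    h=g[(g[:,2]>=a)&(g[:,2]<a+.01)]
    if len(h)>20: print(round(a,3),len(h),h.min(0).round(4),h.max(0).round(4),np.median(h,0).round(4))
```

```text
12.5 [ 0.55161057 -0.3013065   0.23254426] [[-0.938, 0.347, -0.0], [0.347, 0.938, 0.0], [0.0, 0.0, -1.0]] [ 0.03099418 -0.38365872  0.30419145] 0.09744587211890765
1448 1188 0.043520756150007556 ((586.7371215820312, -301.7900695800781), (34.05405044555664, 77.83513641357422), 71.03065490722656)
0.65 [325.1, 239.6] [[ 0.5894 -0.3033  0.    ]]
0.6 [310.0, 90.2] [[ 0.4462 -0.2667  0.    ]]
0.59 [197.1, 251.9] [[ 0.5552 -0.4347  0.    ]]
held slide in tool 3558
-0.03 2642 [-0.0324 -0.008  -0.0299] [ 0.0289  0.008  -0.02  ] [ 0.0098  0.0002 -0.0267]
-0.02 344 [ 0.0088 -0.008  -0.02  ] [ 0.0289  0.008  -0.01  ] [ 0.0275 -0.0002 -0.0156]
-0.01 222 [ 0.0089 -0.008  -0.01  ] [ 0.0289  0.008  -0.0001] [ 0.0099 -0.     -0.0055]
0.0 107 [ 0.0088 -0.0078  0.    ] [0.0288 0.0078 0.0098] [ 0.0282 -0.0002  0.0033]
0.01 62 [ 0.0278 -0.0021  0.0102] [0.0286 0.0022 0.0195] [0.0283 0.0002 0.0149]
0.02 55 [ 0.0279 -0.0022  0.0201] [0.0288 0.0022 0.0299] [ 0.0283 -0.0002  0.0246]
0.03 51 [ 0.0279 -0.0023  0.0302] [0.0287 0.0024 0.04  ] [ 0.0283 -0.0002  0.0347]
0.04 45 [ 0.028  -0.0024  0.0402] [0.0286 0.0025 0.05  ] [0.0283 0.0003 0.0451]
0.05 30 [ 0.028  -0.0024  0.0502] [0.0288 0.002  0.0587] [0.0283 0.     0.0541]
```

View pics/w4.png

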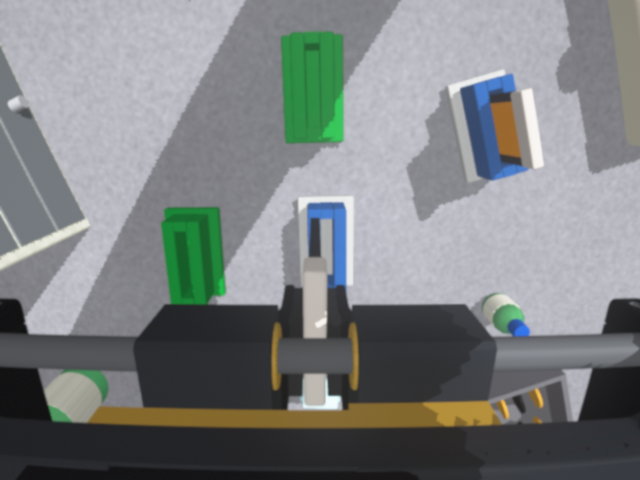

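The held slide is vertical in the fingers: its centre is at tool x −1.7 mm and its bottom at +58.6 mm. The empty blue stand shows at (325,243) with yaw about −19°. I'll move above it and lower partway, then check.

Request:
{"name": "send_rows", "arguments": {
  "moves": [
    [-0.7,0.25,0,0,0,-0.12,1],
    [-0.7,0.24,0.3,0,0,0,1],
    [0,0,1,0,0,0,1],
    [0,0,1,0,0,0,1],
    [0,0,1,0,0,0,1],
    [0,0,0.7,0,0,0,1],
    [0,0,0,0,0,0,1],
    [0,0,0,0,0,0,1]
  ]
}}

```text
time_s: 13.6
position: [0.5893, -0.302, 0.1333]
tcp_rot: [[-0.944, 0.329, 0.001], [0.329, 0.944, -0.001], [-0.002, -0.001, -1.0]]
force: [0.4, 0.2, 0.3]
opening: 0.098
```

Run:
```python
from h import *
s=status.read_state();print(s['time_s'],s['position'],s['tcp_rot'].round(3).tolist(),s['force'],s['opening'])
c=cap('wrist');save(c,'w5')
im=c['img'];hsv=cv2.cvtColor(im,cv2.COLOR_RGB2HSV)
b=(hsv[...,0]>100)&(hsv[...,0]<125)&(hsv[...,1]>120)
p=cloud(c,b);k=np.hypot(p[:,0]-.588,p[:,1]+.30)<.09;p=p[k]
q=p[abs(p[:,2]-.044)<.004];print(len(p),len(q),np.median(q[:,2]),cv2.minAreaRect((q[:,:2]*1000).astype(np.float32)))
l=(q-s['position'])@s['tcp_rot'];print('tool',l.min(0),l.max(0))
h=l[l[:,0]<.032]; print('sides',h[:,1].min(),h[h[:,1]<0][:,1].max(),h[h[:,1]>0][:,1].min(),h[:,1].max())
for a in (-.003,0,.003):
    m=l[abs(l[:,1]-a)<.0015]; print(a,m[:,0].min(),m[:,0].max())
cv2.imwrite('pics/w5z.png',cv2.resize(im[150:350,200:440,::-1],(720,600),interpolation=2))
t=cap('side');cv2.imwrite('pics/s5.png',cv2.resize(t['img'][250:400,330:490,::-1],(640,600)))
```

```text
13.6 [ 0.58932815 -0.30197609  0.13329286] [[-0.944, 0.329, 0.001], [0.329, 0.944, -0.001], [-0.002, -0.001, -1.0]] [0.42592668 0.18987865 0.32946058] 0.09775581957918145
3712 3448 0.04354801616181267 ((583.0169067382812, -300.6387634277344), (34.52560806274414, 69.87771606445312), 71.17919921875)
tool [-0.02848435 -0.01805927  0.08714219] [0.04149459 0.01656985 0.09310437]
sides -0.018059266754653167 -0.006802709517370496 0.005550063690778266 0.016569848806502425
-0.003 0.0331818037886192 0.041424465058235445
0 0.03318092447976539 0.04149459001260482
0.003 0.03338283012905286 0.04144920038961904
```

View pics/w5z.png

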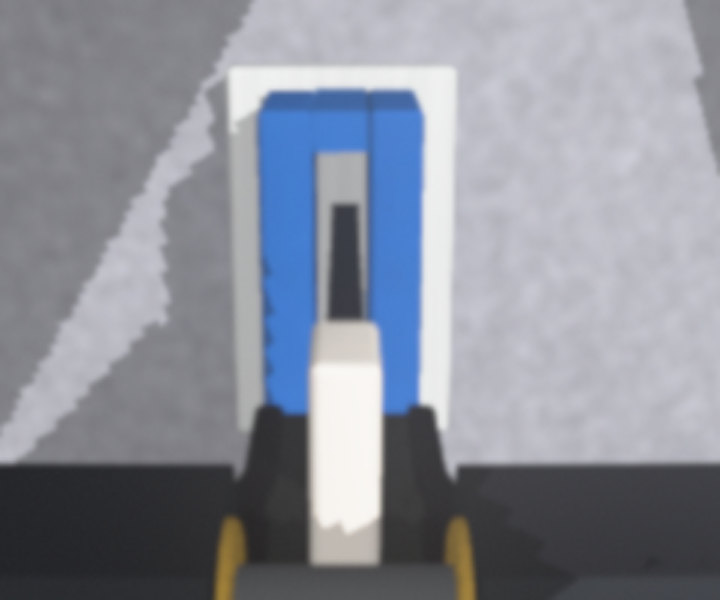

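View pics/s5.png

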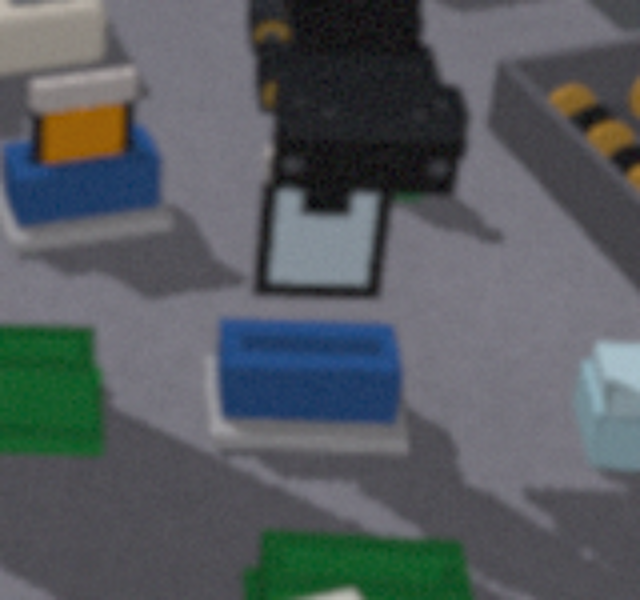

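The slot's near end is 4.9 mm from the slide edge (ideal 4.0), and it is 0.7 mm off laterally. I'll correct both and lower.

Request:
{"name": "send_rows", "arguments": {
  "moves": [
    [0.03,-0.03,0,0,0,0,1],
    [0,0,0.5,0,0,0,1],
    [0,0,0.5,0,0,0,1],
    [0,0,0.5,0,0,0,1],
    [0,0,0.5,0,0,0,1],
    [0,0,0.3,0,0,0,1],
    [0,0,0,0,0,0,1],
    [0,0,0,0,0,0,1]
  ]
}}

```text
time_s: 14.7
position: [0.588, -0.3023, 0.0754]
tcp_rot: [[-0.944, 0.329, 0.001], [0.329, 0.944, -0.001], [-0.001, -0.0, -1.0]]
force: [0.1, -0.3, 0.1]
opening: 0.101
```

Request:
{"name": "send_rows", "arguments": {
  "moves": [
    [0,0,0.15,0,0,0,1],
    [0,0,0.06,0,0,0,1],
    [0,0,0.04,0,0,0,1],
    [0,0,0,0,0,0,1],
    [0,0,0,0,0,0,1]
  ]
}}

```text
time_s: 15.32
position: [0.5877, -0.3021, 0.0688]
tcp_rot: [[-0.944, 0.329, 0.0], [0.329, 0.944, -0.0], [-0.0, -0.0, -1.0]]
force: [0.1, 0.3, -0.9]
opening: 0.097
```

Request:
{"name": "send_rows", "arguments": {
  "moves": [
    [0,0,0.03,0,0,0,1],
    [0,0,0.03,0,0,0,1],
    [0,0,0,0,0,0,1],
    [0,0,0,0,0,0,1]
  ]
}}

```text
time_s: 15.82
position: [0.5877, -0.3021, 0.0676]
tcp_rot: [[-0.944, 0.329, 0.0], [0.329, 0.944, -0.0], [-0.0, -0.0, -1.0]]
force: [-1.8, -0.4, 2.0]
opening: 0.102
```

A 2 N contact came at the expected floor height. Releasing.

Request:
{"name": "send_rows", "arguments": {
  "moves": [
    [0,0,0,0,0,0,0.5],
    [0,0,0,0,0,0,-0.1],
    [0,0,0,0,0,0,-0.3],
    [0,0,0,0,0,0,-0.3],
    [0,0,0,0,0,0,-0.3],
    [0,0,-0.3,0,0,0,-0.3],
    [0,0,-0.6,0,0,0,-0.3],
    [0,0,-1,0,0,0,-0.3],
    [0,0,-1,0,0,0,-0.3],
    [0,0,-1,0,0,0,-0.3],
    [0,0,-1,0,0,0,-0.3],
    [0,0,-1,0,0,0,-0.3]
  ]
}}

```text
time_s: 17.32
position: [0.5878, -0.3021, 0.2171]
tcp_rot: [[-0.944, 0.329, 0.001], [0.329, 0.944, -0.001], [-0.002, -0.001, -1.0]]
force: [0.9, 0.5, -0.4]
opening: 0.65
```

Run:
```python
from h import *
s=status.read_state();print(s['time_s'],s['position'],s['joint_positions'].round(1),s['force'],s['opening'])
c=cap('wrist');save(c,'w6')
p=cloud(c,np.ones((480,640),bool));g=p[(abs(p[:,0]-.589)<.045)&(abs(p[:,1]+.302)<.03)&(p[:,2]<.12)&(p[:,2]>.07)]
print(len(g),np.percentile(g[:,2],[1,50,99]));g=g[g[:,2]>.088];print(cv2.minAreaRect((g[:,:2]*1000).astype(np.float32)))
t=cap('side');cv2.imwrite('pics/s6.png',cv2.resize(t['img'][250:400,330:490,::-1],(640,600)))
```

```text
17.325 [ 0.5877769  -0.30211251  0.21713488] [ -36.9   33.3   77.    -0.    69.6 -107.6] [ 0.89590893  0.4704431  -0.37056051] 0.6504909059764508
968 [0.07701121 0.09447712 0.09608672]
((588.9173583984375, -302.3746032714844), (8.48629379272461, 60.00020980834961), 70.64957427978516)
```

View pics/w6.png

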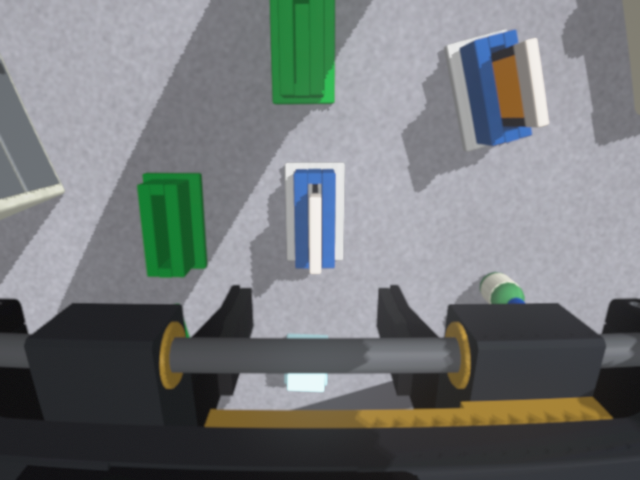

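View pics/s6.png

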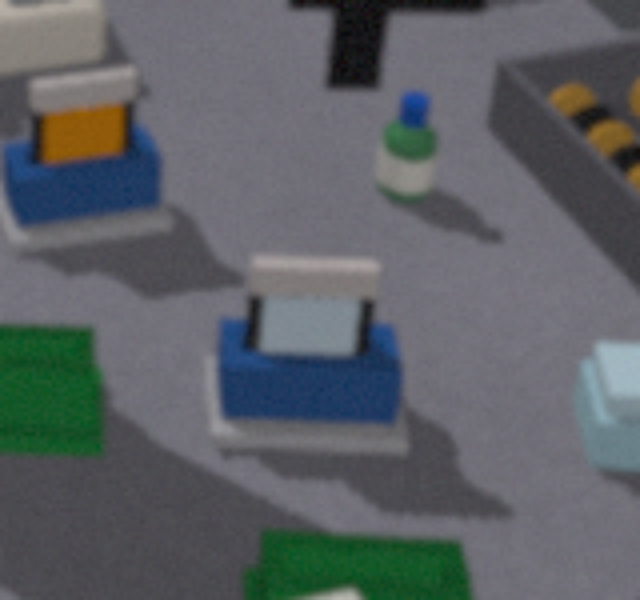

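The slide is seated and upright, with its top at 95–96 mm as expected. I'll go to the cap next, keeping the yaw, which leaves room for the clockwise turn.

Request:
{"name": "send_rows", "arguments": {
  "moves": [
    [0,0,-1,0,0,0,-0.6],
    [0.3,0.5,-1,0,0,0,-1],
    [0.5,1,-0.5,0,0,0,-1],
    [0.5,1,0,0,0,0,-1],
    [0.5,1,0,0,0,0,-1],
    [0.5,1,0,0,0,0,-1],
    [0.5,1,0,0,0,0,-1],
    [0.5,1,0,0,0,0,-1],
    [0.5,1,0,0,0,0,-1],
    [0.5,1,0,0,0,0,-1],
    [0.5,1,0,0,0,0,-1],
    [0.5,1,0,0,0,0,-1]
  ]
}}

```text
time_s: 18.92
position: [0.5474, -0.008, 0.2761]
tcp_rot: [[-0.945, 0.328, -0.002], [0.328, 0.945, 0.001], [0.003, -0.0, -1.0]]
force: [1.5, -0.2, -0.4]
opening: 0.999
```

Request:
{"name": "send_rows", "arguments": {
  "moves": [
    [0.5,1,0,0,0,0,-1],
    [0.5,1,0,0,0,0,-1],
    [0.5,1,0,0,0,0,-1],
    [0.5,1,0,0,0,0,-1],
    [0.5,1,0,0,0,0,-1],
    [0.5,1,0,0,0,0,-1],
    [0.5,1,0,0,0,0,-1],
    [0.5,1,0,0,0,0,-1],
    [0,0.1,0,0,0,0,-1],
    [0,0,0,0,0,0,-1]
  ]
}}

```text
time_s: 20.18
position: [0.5203, 0.2138, 0.2766]
tcp_rot: [[-0.945, 0.328, -0.001], [0.328, 0.945, -0.001], [0.001, -0.001, -1.0]]
force: [-1.0, -0.0, -0.2]
opening: 0.998
```

```bash
cat > capm.py <<'E'
from h import *
import sys
s=status.read_state();print(s['time_s'],s['position'],s['tcp_rot'].round(3).tolist(),s['joint_positions'].round(1),s['force'],s['opening'])
c=cap('wrist');save(c,sys.argv[1])
p=cloud(c,np.ones((480,640),bool));q=p[(np.hypot(p[:,0]-.49,p[:,1]-.224)<.03)&(p[:,2]>.150)&(p[:,2]<.16)]
if len(q)>20:
    (x,y),r=cv2.minEnclosingCircle((q[:,:2]*1000).astype(np.float32));print('cap',len(q),x,y,r,np.median(q[:,2]))
    d=np.array([x/1000,y/1000,0.156])-s['position'];print('tool units',(s['tcp_rot'].T@d/.025).round(2))
E
python3 capm.py w7
```

```text
20.175 [0.5203457  0.21378025 0.27662893] [[-0.945, 0.328, -0.001], [0.328, 0.945, -0.001], [0.001, -0.001, -1.0]] [ 11.   22.   87.3  -0.   70.7 -59.9] [-1.04326105 -0.0035135  -0.15072685] 0.9983496248429501
cap 2323 490.4709777832031 224.50064086914062 20.41356086730957 0.1546006277620608
tool units [1.26 0.02 4.83]
```

View pics/w7.png

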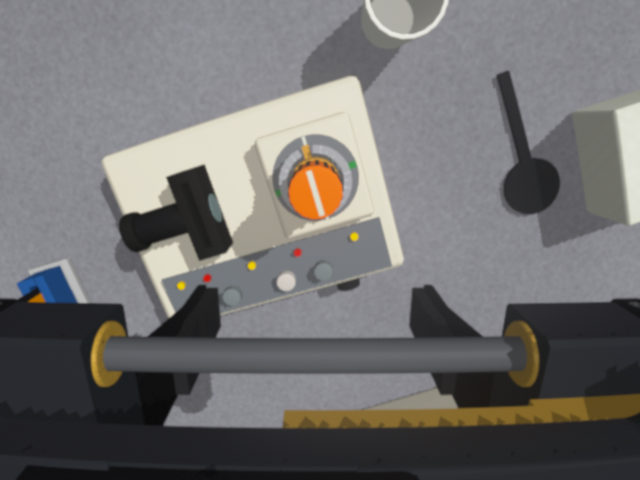

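The cap is at (316,190) in the picture, or (0.4905, 0.2245) in metres. I'll move over it and descend partway to check.

Request:
{"name": "send_rows", "arguments": {
  "moves": [
    [0.6,0,0,0,0,0,-1],
    [0.66,0.02,0,0,0,0,-1],
    [0,0,1,0,0,0,-1],
    [0,0,1,0,0,0,-1],
    [0,0,1,0,0,0,-1],
    [0,0,0.8,0,0,0,-1],
    [0,0,0,0,0,0,-1],
    [0,0,0,0,0,0,-1]
  ]
}}

```text
time_s: 21.22
position: [0.4917, 0.2246, 0.1831]
tcp_rot: [[-0.944, 0.329, 0.001], [0.329, 0.944, 0.0], [-0.001, 0.001, -1.0]]
force: [0.5, 0.9, 0.1]
opening: 0.998
```

```bash
python3 capm.py w8
```

```text
21.225 [0.49171543 0.22460039 0.18314675] [[-0.944, 0.329, 0.001], [0.329, 0.944, 0.0], [-0.001, 0.001, -1.0]] [ 12.7  26.7  96.7   0.   56.6 -58.1] [0.54803601 0.90013743 0.10652686] 0.9976856273862179
cap 4296 490.18377685546875 224.6599578857422 20.4587345123291 0.15457007871861866
tool units [ 0.06 -0.02  1.09]
```

View pics/w8.png

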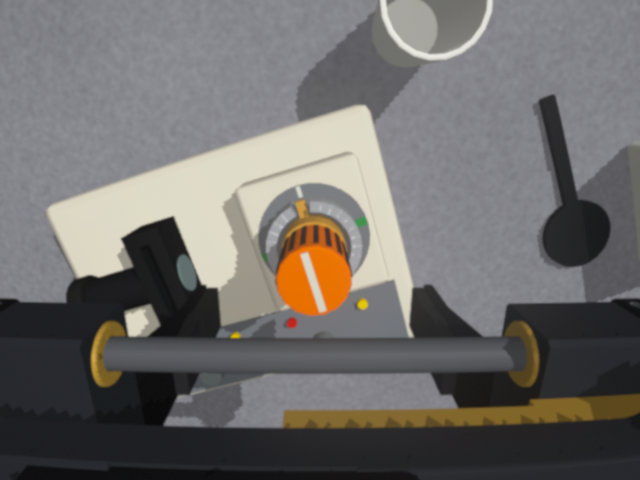

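Request:
{"name": "send_rows", "arguments": {
  "moves": [
    [0.05,-0.02,0.8,0,0,0,-1],
    [0,0,0.8,0,0,0,-1],
    [0,0,0.6,0,0,0,-1],
    [0,0,0.25,0,0,0,-1],
    [0,0,0,0,0,0,-1],
    [0,0,0,0,0,0,1],
    [0,0,0,0,0,0,1],
    [0,0,0,0,0,0,1],
    [0,0,0,0,0,0,1],
    [0,0,0,0,0,0,1]
  ]
}}

```text
time_s: 22.52
position: [0.4903, 0.2244, 0.1211]
tcp_rot: [[-0.944, 0.329, 0.0], [0.329, 0.944, 0.0], [-0.0, 0.0, -1.0]]
force: [0.7, -0.7, -0.7]
opening: 0.517
```

Request:
{"name": "send_rows", "arguments": {
  "moves": [
    [0,0,0,0,0,0,1],
    [0,0,0,0,0,0,1],
    [0,0,0,0,0,0,1]
  ]
}}

```text
time_s: 22.9
position: [0.4903, 0.2244, 0.1211]
tcp_rot: [[-0.944, 0.329, 0.0], [0.329, 0.944, 0.0], [-0.0, 0.0, -1.0]]
force: [0.1, -0.0, 0.6]
opening: 0.457
```

Gripped at 40 mm. Pushing down 12 mm.

Request:
{"name": "send_rows", "arguments": {
  "moves": [
    [0,0,0.12,0,0,0,1],
    [0,0,0.12,0,0,0,1],
    [0,0,0.12,0,0,0,1],
    [0,0,0.08,0,0,0,1],
    [0,0,0,0,0,0,1],
    [0,0,0,0,0,0,1]
  ]
}}

```text
time_s: 23.65
position: [0.4904, 0.2244, 0.1102]
tcp_rot: [[-0.944, 0.329, 0.0], [0.329, 0.944, 0.0], [-0.0, 0.0, -1.0]]
force: [-0.9, 1.3, 5.6]
opening: 0.451
```

Request:
{"name": "send_rows", "arguments": {
  "moves": [
    [0,0,0.04,0,0,0,1],
    [0,0,0.04,0,0,0,1],
    [0,0,0,0,0,0,1],
    [0,0,0,0,0,0,1]
  ]
}}

```text
time_s: 24.15
position: [0.4905, 0.2244, 0.1089]
tcp_rot: [[-0.944, 0.329, 0.001], [0.329, 0.944, 0.0], [-0.001, 0.0, -1.0]]
force: [-2.1, -0.6, 10.5]
opening: 0.455
```

The stop is reached: the push force jumped to 10.5 N at 12.2 mm. Now I'll turn it clockwise (+rz) with slight extra push.

Request:
{"name": "send_rows", "arguments": {
  "moves": [
    [0,0,0.03,0,0,0.4,1],
    [0,0,0,0,0,0.6,1],
    [0,0,0,0,0,0.6,1],
    [0,0,0,0,0,0.6,1],
    [0,0,0,0,0,0.6,1],
    [0,0,0,0,0,0.6,1],
    [0,0,0,0,0,0.6,1],
    [0,0,0,0,0,0.6,1],
    [0,0,0,0,0,0,1]
  ]
}}

```text
time_s: 25.28
position: [0.4906, 0.2246, 0.1089]
tcp_rot: [[-0.419, 0.908, 0.001], [0.908, 0.419, 0.0], [-0.0, 0.001, -1.0]]
force: [-3.0, 0.5, 15.0]
opening: 0.448
```

Run:
```python
from h import *
s=status.read_state();print(s['position'],s['tcp_rot'].round(3).tolist(),s['force'],s['moment'],s['opening'],s['joint_positions'].round(1))
c=cap('wrist');save(c,'w9')
```

```text
[0.49059981 0.2246116  0.10886198] [[-0.419, 0.908, 0.001], [0.908, 0.419, 0.0], [-0.0, 0.001, -1.0]] [-2.9728663   0.54480308 14.96417879] [-0.05442528  0.64637243  0.16512838] 0.44830874951965993 [ 12.7  33.2 100.3  -0.   46.5 -12.1]
```

View pics/w9.png

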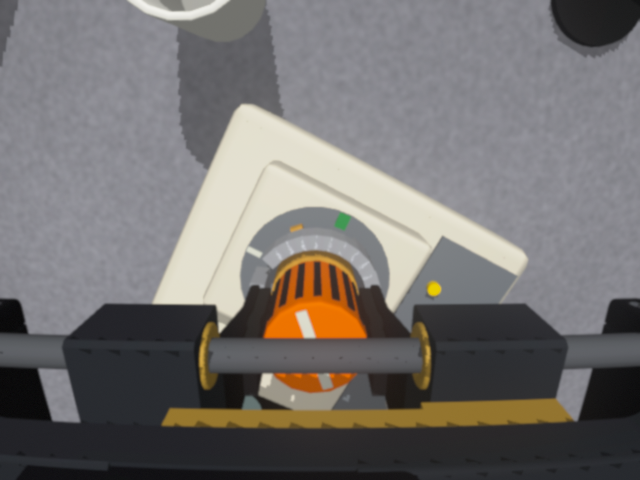

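The cap's white line keeps its tilt relative to the gripper, so it is turning without slip: 46° so far, reaction moment 0.165 N m. Continuing to the stop.

Request:
{"name": "send_rows", "arguments": {
  "moves": [
    [0,0,0,0,0,0.6,1],
    [0,0,0,0,0,0.6,1],
    [0,0,0,0,0,0.6,1],
    [0,0,0,0,0,0.6,1],
    [0,0,0,0,0,0.6,1],
    [0,0,0,0,0,0.6,1],
    [0,0,0,0,0,0.3,1],
    [0,0,0,0,0,0,1],
    [0,0,0,0,0,0,1]
  ]
}}

```text
time_s: 26.45
position: [0.4909, 0.2247, 0.1089]
tcp_rot: [[0.245, 0.97, 0.002], [0.97, -0.245, 0.0], [0.001, 0.002, -1.0]]
force: [-2.2, 1.0, 14.1]
opening: 0.451
```

Run:
```python
from h import *
s=status.read_state();R=s['tcp_rot'];print(s['position'],np.degrees(np.arctan2(R[1,0],R[0,0])),s['force'],s['moment'],s['opening'])
```

```text
[0.49085569 0.2246879  0.10885757] 75.84043535998275 [-2.24604427  0.96841627 14.13799961] [0.03208161 0.61668527 0.23043279] 0.4505228340064918
```

Request:
{"name": "send_rows", "arguments": {
  "moves": [
    [0,0,0,0,0,0.15,1],
    [0,0,0,0,0,0.15,1],
    [0,0,0,0,0,0,1],
    [0,0,0,0,0,0,1]
  ]
}}

```text
time_s: 26.95
position: [0.4909, 0.2247, 0.1089]
tcp_rot: [[0.293, 0.956, 0.002], [0.956, -0.293, -0.0], [0.0, 0.002, -1.0]]
force: [-1.9, 0.8, 13.7]
opening: 0.452
```

Run:
```python
from h import *
s=status.read_state();R=s['tcp_rot'];print(s['position'],np.degrees(np.arctan2(R[1,0],R[0,0])),s['force'],s['moment'],s['opening'])
c=cap('wrist');save(c,'w10')
```

```text
[0.49089224 0.22468026 0.10886688] 72.98482092154325 [-1.93741029  0.84273704 13.6861478 ] [0.04374847 0.65848252 0.76069498] 0.45239520831844826
```

View pics/w10.png

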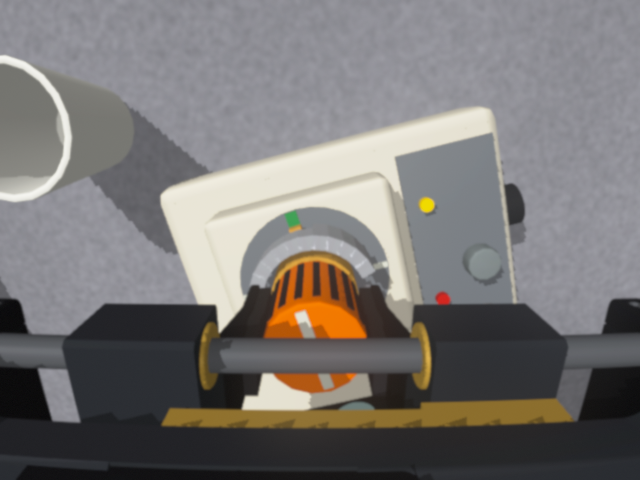

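The moment jumped to 0.76 N m, so the cap is against the stop, and the brass pointer lines up with the green mark. I'll let it settle for a moment and do one last check before handing in.

Request:
{"name": "send_rows", "arguments": {
  "moves": [
    [0,0,0,0,0,0,1],
    [0,0,0,0,0,0,1],
    [0,0,0,0,0,0,1],
    [0,0,0,0,0,0,1]
  ]
}}

```text
time_s: 27.5
position: [0.4909, 0.2247, 0.1089]
tcp_rot: [[0.293, 0.956, 0.002], [0.956, -0.293, -0.0], [0.0, 0.002, -1.0]]
force: [-3.0, 0.7, 13.6]
opening: 0.452
```

Run:
```python
from h import *
s=status.read_state();R=s['tcp_rot'];print(s['position'],np.degrees(np.arctan2(R[1,0],R[0,0])),s['force'],s['moment'],s['opening'])
t=cap('side');cv2.imwrite('pics/s11.png',cv2.resize(t['img'][150:400,210:530,::-1],(768,600)))
```

```text
[0.4908862  0.2246708  0.10888016] 72.98323435263636 [-2.95339512  0.67313261 13.56697659] [0.0725883  0.56073115 0.65870724] 0.45179753885627855
```

View pics/s11.png

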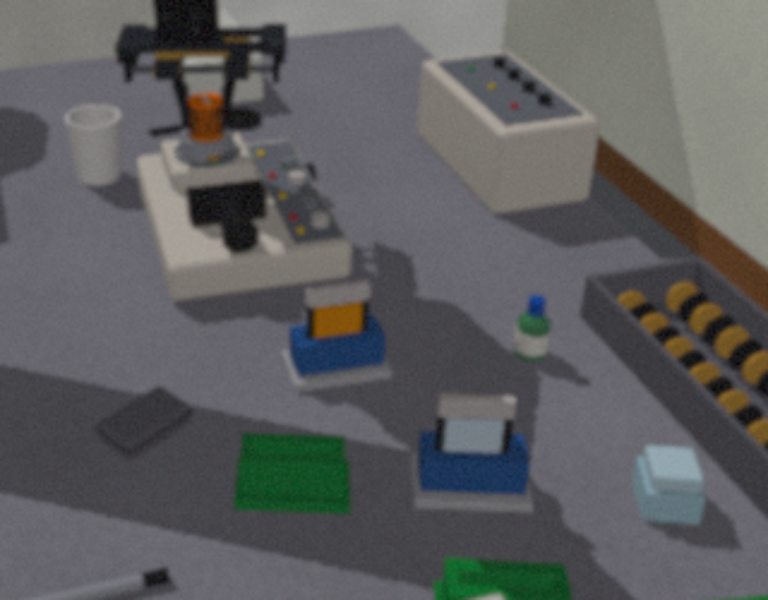

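The clear slide stands upright in the blue stand, the amber slide is untouched, and the cap is held at its stop.

```bash
python3 -c "
from rig import bot;print(bot.hand_in())"
```

```text
the job is handed in; nothing more can be done
None
```

The job is done and handed in at about 27.6 s. The clear slide is in the empty blue stand, and the lamp cap is held down and turned to its stop.

- **Slide:** I drew it straight up out of the holder and lowered it upright into the stand. I let go only after a 2 N contact at the stand's floor. The check afterwards showed its top at 95–96 mm (expected 96 mm), centred and vertical.
- **Cap:** I gripped it and pushed it down 12.2 mm until the force jumped, showing it was fully home. I then turned it clockwise to the stop, where the gripper had turned 87.8° and the moment rose from 0.23 to about 0.7 N m. Commanding 3° past contact with the stop leaves a little slip or flex, as the stop itself is at about 86°. The brass pointer stood at the green mark.
- **At hand-in:** The cap was still gripped, with a steady push of about 14 N and 0.66 N m of turning moment.
- **Other things:** In the last side view the amber slide and the bystanders in frame looked where they had been. I compared them by eye only, and that crop left out part of the table. No check failed or disagreed.

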